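# Set the focus and hold the specimen carriage at its click stop

### The job

First turn the focus knob clockwise until the white line on its grip points at the long index mark on the ring around it, and let it go. Then take the upright tab of the specimen carriage and slide it along its rail until you feel the ball of the click stop drop into the notch, without running on well past it. Finish still gripping the tab, holding the carriage still in the notch for the exposure, and leave the other things on the bench alone.

Things in the scene. Friction and masses are not known exactly. Their poses are not given: they have to be found in the camera images.
- focus: focus drive: cream box on a black foot, 120 x 120 mm, 50 mm high, fixed to the bench; origin under its centre. The index ring and the knob stand on top of it about the vertical axis through its centre
- index (a point): middle of the long black index mark on the aluminium ring (92 mm across) on top of the focus drive, 36 mm from the knob's axis, 55 mm above the bench; its x axis points from the mark to the knob's axis. The ring is set differently each time and cannot be turned; its other marks are short (6 mm)
- knob_grip (a point): grip point of the focus knob, on its axis, 86 mm above the bench: an upright black bar 46 mm long (this point's x), 14 mm thick (y), from 65 to 99 mm above the bench, over a 50 mm round skirt. The white line on its top points to this point's -x. Right when this x and the index point's x point the same way within 0.12 rad
- knob (a joint): angle of the focus knob in rad, growing clockwise seen from above, from 0 (white line towards the -x side of the focus drive) to 2.4; it starts 0.6 to 1.4 rad short of the index mark. Friction (0.04 N m) keeps it where it is left
- stage: specimen stage: black base plate 140 x 320 mm, 18 mm thick, fixed to the bench, with a steel rail on it along the stage's y. Origin on the bench under the middle of the rail; the plate reaches from 55 mm on its -x side to 85 mm on its +x side
- carriage: carriage, 250 g: black plate 72 mm (x) by 90 mm (y), top 43 mm above the bench, with a glass slide; on its far (+x) edge a 180 mm steel index bar with one notch. Origin under the plate's centre; axes as the stage's. Slides only along y (1 N friction), 60 mm either side of the stage's origin; starts near the -y end, 35 to 90 mm short of the click stop
- tab (a point): centre of the grip tab that stands up from the carriage: aluminium, 24 mm (x) by 12 mm (y, the thickness to pinch), from 43 mm to 88 mm above the bench, this point 70 mm above the bench; 22 mm to -x of the carriage's origin and level in y with the notch
- notch (a point): mouth of the notch in the index bar's far face (10 mm wide along y), on the carriage, 44 mm to +x of its origin and at its y, 38 mm above the bench; axes as the stage's
- stop (a point): where the nose of the click stop's sprung steel ball (14 mm across) meets the index bar; axes as the stage's. The stop is an aluminium block 28 x 26 mm with a black thumbscrew on top (70 mm above the bench), fixed beyond the bar at a place that differs each time. Seated when the notch's y here is 0 within 2.5 mm; the ball centres it from 4 mm off with up to 5 N; leaving is felt as 6 to 12 N
- dishes: stack of two clear round culture dishes, 90 mm across, 30 mm high; origin under its centre
- oil: small amber bottle of immersion oil, 34 mm across, 75 mm high; origin under its centre
- objective: spare microscope objective, a steel barrel 32 mm across, 48 mm high, standing on end; origin under its centre
There are look-alikes about, which are no part of the job. Of the things that look like the focus, the larger one is meant.

How it is judged:
By the outcome, as a careful person would: the job done as asked, in the order asked, and still so for the second after the job is handed in, while the arm keeps its last pose, push and grip.
It also fails if it takes over 58 s, if anything falls off the work surface, if the arm or the gripper's body presses on something with over 40 N, if the wrist force passes 120 N, or if a joint passes its speed limit or range.

### The arm

A 7-joint arm with a two-finger parallel gripper is mounted at the origin on the work surface. World frame = base frame: x ahead of the robot, y to its left, z up, the work surface at z = 0. Lengths are in m, angles in rad, forces in N, time in s.
With the tool pointing down it reaches from about 0.425 to 0.95 m from the base axis. Payload 4.7 kg.
Tool frame: the origin (TCP) lies on the centre line of the jaws, within the pads' length; the fingertips stand 14 mm ahead of it and the grasp point (between the pads) lies 5 mm behind it; z points along the fingers, y is the direction in which the jaws open and shut (so a half turn about z gives the same grasp; the last joint's range is limited). The gripper opens to 87 mm and grips with 3 to 60 N. Pads are 19 mm wide; open, the fingers measure 117 mm over their backs; the gripper's body (75 mm by 190 mm) begins 51 mm behind the grasp point.
Start: joints at [-1.168, 0.469, -0.049, 1.532, 0.024, 1.141, -0.082], TCP at [0.282, 0.613, 0.237] pointing down, gripper open.
Joint ranges: [-2.59, 2.59], [-0.33, 1.99], [-1.39, 1.29], [0.1, 2.45], [-1.04, 4.18], [0.21, 1.99], [-2.66, 2.66]. Speed limits (rad/s): [2.57, 2.57, 3.14, 3.14, 3.14, 3.14, 3.14].

### API

Orientations are given as a rotation vector (axis times angle).
In Python, from cell import robot gives the robot as it stands. The module is installed in compiled form; this text tells all that it offers.
- The arm moves only by the shell command python3 -m handwheel 'ROWS' [FORCE]. ROWS is JSON, one flat list of numbers, 7 for each row, row after row: the gripper's target within -1 to 1 (shut at 1, half-way at 0, fully open at -1), then the shift along the tool's x, y, z in cm, then the turn, a rotation vector about the tool's x, y, z in rad. A call has 1 to 5 rows; each row shifts and turns the commanded pose from where the row before left it, along the tool's axes as they then stand; what a row does not reach is not made up. A row lasts 1/12 s, in which the tool goes at most 41.7 mm and 7.16 degrees, less where a joint would pass 70% of its speed; a pose out of reach is approached as far as the arm can. A call is refused whole if a number of a shift passes 4.17 or a number of a turn 0.125, either way. A call with a gripper value outside its range is refused whole. The fingers move at their own pace and stop on an object; FORCE is the grip in N (left out, the last holds). Time passes only in rows, so rows that do not move let the fingers close. It gives the time, the measured TCP pose, the force and the opening at its end, in the units of the state.
- robot.get_obs(): the state, without advancing time (a new reading comes with each control period).
- robot.capture(name): name is "scene" or "top" or "wrist"; returns a dict with "frame" (384x512x3 uint8, red, green, blue), "fx", "fy", "cx", "cy" (pixels), "R" (3x3) and "t" (3): a world point X has camera coordinates R X + t. Camera axes: x right, y down, z forward; pixel columns grow to the right and rows downward; lengths in m; the calibration is good to about 2 mm. A picture is of the moment at which its call begins. There is no depth.
- robot.sign_off(): hands the job in, once; it reports no verdict.
Trained networks look in a picture, given as the dict that the camera call returned (one of the last four; its "shot" number tells which), for a name from the list of things; names that differ only in an ending like _2 or _b are one class to them, and where a whole thing is asked for, a point or a joint stands for the part that bears it (a point fixed in the world has none). Each returns a list of dicts, best first, with "score" (0 to 1); they miss things now and then, are a little off and sometimes report something else, mostly with a low value. They report only what shows in the picture. A call takes as long as a camera call. They do not tell look-alikes from the thing itself.
- robot.find_in(picture, label): "xyz" ([x, y, z] in m, in the coordinates of the camera as it stood for that picture, good to about 4 mm: the middle of the surface that is visible of it).
- robot.pinpoint(picture, label): "xyz" ([x, y, z] in m, in the coordinates of the camera as it stood for that picture, good to about 4 mm: a listed point, or the origin of a listed thing).
The state is a dict: "t": time; "qpos": joint angles; "qd": joint speeds; "joint_torque": joint torques, N m; "tool_pos": TCP position; "tcp_rot": TCP orientation; "contact_force": force on the tool from outside, world axes, zero at the start; "moment": the same for the moment, N m; "width": finger opening in m.
Only numpy, scipy, OpenCV 4.12 (cv2) and the standard library are available. Lean on these libraries where they do the work, as an engineer would, in place of code of your own. Each camera call takes 0.05 s, during which the arm holds its last target. There are 200 camera calls.

## Working session

There is one attempt and no reset: what is moved stays moved. The work goes in short steps, Python scripts to look and compute and a shell command to move; the robot and the scene stay as the last step left them, time stands still between calls to the robot, and variables do not carry over. Pictures are saved under pics/ and viewed, about 8 in all and at most 12, crops included, and the job is handed in when it is done.

```bash
mkdir -p pics; cat > h.py <<'E'
import numpy as np, cv2, time
from cell import robot
from scipy.spatial.transform import Rotation as Ro
def world(p,xyz): return np.array(p["R"]).T@(np.array(xyz)-np.array(p["t"]))
def pix(p,X):
    c=np.array(p["R"])@np.array(X)+np.array(p["t"]); return np.array([p["fx"]*c[0]/c[2]+p["cx"],p["fy"]*c[1]/c[2]+p["cy"]])
def onplane(p,u,v,z):
    R=np.array(p["R"]);o=-R.T@np.array(p["t"]);d=R.T@np.array([(u-p["cx"])/p["fx"],(v-p["cy"])/p["fy"],1]);return o+d*(z-o[2])/d[2]
def save(p,name,crop=None,s=1):
    f=p["frame"][:,:,::-1]
    if crop: f=f[crop[1]:crop[3],crop[0]:crop[2]]
    cv2.imwrite("pics/"+name,cv2.resize(f,None,fx=s,fy=s,interpolation=cv2.INTER_CUBIC))
def look(p,labels,fn="pinpoint",n=3):
    for l in labels:
        for d in getattr(robot,fn)(p,l)[:n]:
            w=world(p,d["xyz"]);print(fn[:4],l,round(d["score"],2),w.round(4),pix(p,w).round(0))
def st():
    o=robot.get_obs();R=Ro.from_rotvec(o["tcp_rot"]).as_matrix()
    print("t",round(o["t"],2),"p",np.round(o["tool_pos"],4),"F",np.round(o["contact_force"],1),"M",np.round(o["moment"],2),"w",round(o["width"],4));print(R.round(3));return o,R
E
python3 - <<'E'
from h import *
st()
L=["focus","index","knob_grip","stage","carriage","tab","notch","stop","dishes","oil","objective"]
for c in ("scene","top"):
    p=robot.capture(c);save(p,c+"0.png",s=1.5);print(c);look(p,L)
print(robot.get_obs()["t"])
E
```

```text
t 0.0 p [0.2822 0.6125 0.2355] F [ 0.3 -0.1  0.3] M [-0.06  0.04 -0.01] w 0.0869
[[-0.908  0.418 -0.001]
 [ 0.418  0.908 -0.002]
 [-0.    -0.002 -1.   ]]
scene
pinp focus 0.95 [ 0.5609  0.1471 -0.001 ] [291. 186.]
pinp focus 0.72 [0.4891 0.4155 0.0014] [395. 172.]
pinp index 0.89 [0.5566 0.1809 0.0529] [306. 172.]
pinp index 0.66 [0.4641 0.4062 0.0375] [394. 155.]
pinp knob_grip 0.65 [0.567  0.153  0.0854] [296. 166.]
pinp knob_grip 0.53 [0.4868 0.4145 0.056 ] [400. 157.]
pinp stage 0.9 [ 0.592  -0.178  -0.0072] [164. 188.]
pinp stage 0.34 [ 0.7952 -0.     -0.0014] [219. 265.]
pinp carriage 0.74 [ 0.6031 -0.224   0.0298] [141. 180.]
pinp tab 0.7 [ 0.583  -0.229   0.0724] [137. 163.]
pinp notch 0.84 [ 0.6463 -0.2109  0.0379] [140. 193.]
pinp stop 0.69 [ 0.7731 -0.1304  0.0021] [163. 250.]
pinp stop 0.67 [ 7.613e-01  1.729e-01 -2.000e-04] [299. 258.]
pinp stop 0.52 [ 0.6356 -0.1588  0.0329] [163. 192.]
pinp dishes 0.89 [ 0.7728 -0.1338  0.0008] [162. 250.]
pinp oil 0.58 [ 0.7593  0.1738 -0.0013] [299. 257.]
pinp objective 0.77 [ 0.7955 -0.0023 -0.0008] [218. 265.]
pinp objective 0.34 [ 0.7718 -0.1342 -0.0013] [162. 250.]
top
pinp focus 0.84 [0.5603 0.1519 0.0013] [229. 218.]
pinp focus 0.71 [ 0.4847  0.4183 -0.0016] [141. 241.]
pinp index 0.83 [0.4583 0.4128 0.0369] [139. 250.]
pinp index 0.59 [0.5557 0.186  0.0533] [216. 219.]
pinp knob_grip 0.78 [0.5654 0.1494 0.0796] [228. 216.]
pinp knob_grip 0.65 [0.4811 0.4126 0.0592] [138. 243.]
pinp stage 0.68 [ 5.905e-01 -1.705e-01  2.000e-04] [333. 211.]
pinp carriage 0.98 [ 0.596  -0.221   0.0286] [352. 209.]
pinp tab 0.61 [ 0.5813 -0.2303  0.0707] [358. 213.]
pinp notch 0.8 [ 0.6441 -0.2078  0.0313] [347. 193.]
pinp stop 0.41 [ 0.6293 -0.1599  0.0384] [332. 197.]
pinp stop 0.29 [ 7.705e-01 -1.299e-01 -6.000e-04] [321. 153.]
pinp oil 0.56 [0.7555 0.1746 0.0026] [223. 155.]
pinp objective 0.48 [ 7.959e-01 -3.000e-04 -9.000e-04] [279. 144.]
1.2
```

View pics/top0.png

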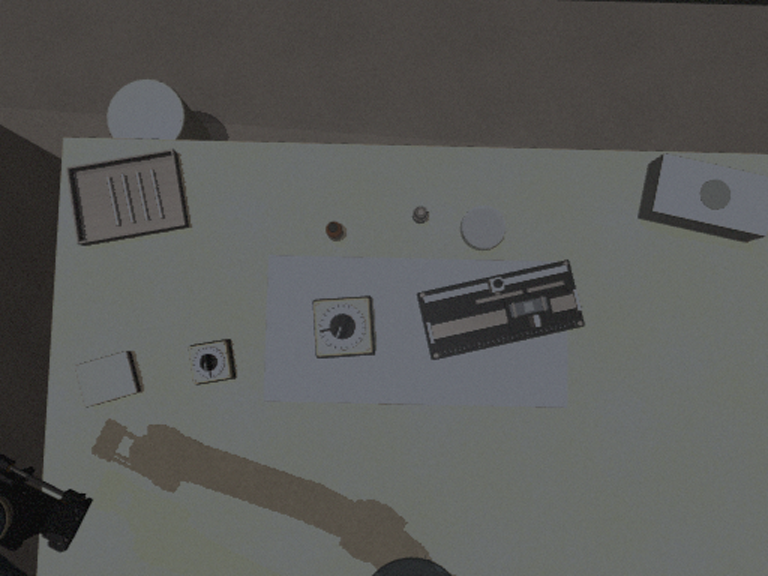

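View pics/scene0.png

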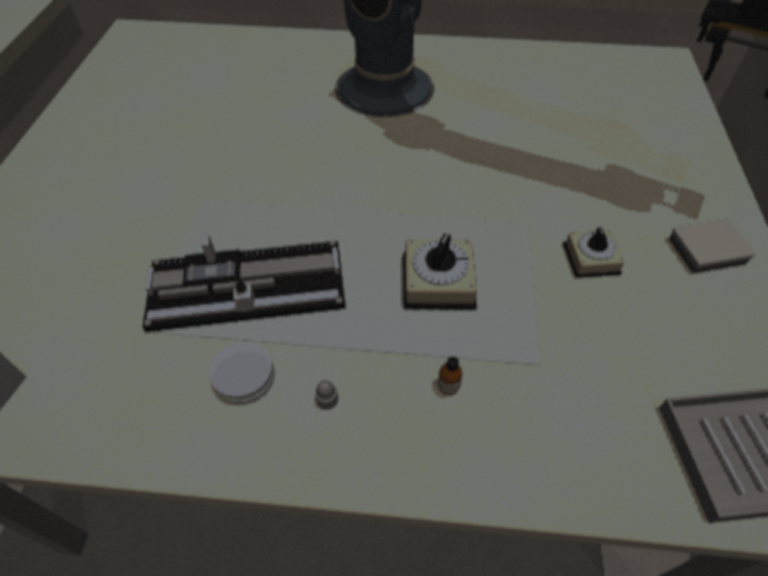

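```bash
python3 -m handwheel '[-1,-3.2,-2.15,0,0,0,0,-1,-3.2,-2.15,0,0,0,0,-1,-3.2,-2.15,0,0,0,0,-1,-3.2,-2.15,0,0,0,0,-1,-3.2,-2.15,0,0,0,0]'; python3 -m handwheel '[-1,-3.2,-2.15,0,0,0,0,-1,-3.2,-2.15,0,0,0,0,-1,-3.2,-2.15,0,0,0,0,-1,-3.2,-2.15,0,0,0,0,-1,-3.2,-2.15,0,0,0,0]'
python3 - <<'E'
from h import *
o,R=st();print(np.round(o["qpos"],3))
p=robot.capture("wrist");save(p,"w1.png",s=1.5);print((-np.array(p["R"]).T@p["t"]).round(4),np.round(p["R"],3))
look(p,["focus","index","knob_grip","tab","notch","stop"])
E
```

```text
t: 1.62
tool_pos: [0.3835, 0.4469, 0.2367]
tcp_rot: [0.673, 3.069, 0.001]
contact_force: [0.2, -0.0, -0.8]
width: 0.0867
t: 2.03
tool_pos: [0.4839, 0.2822, 0.2369]
tcp_rot: [0.673, 3.068, 0.001]
contact_force: [-0.2, 0.3, 0.9]
width: 0.0873
t 2.03 p [0.4839 0.2822 0.2369] F [-0.2  0.3  0.9] M [-0.01 -0.04  0.01] w 0.0873
[[-0.908  0.418  0.001]
 [ 0.418  0.908  0.001]
 [-0.     0.001 -1.   ]]
[-0.664  0.279  0.075  1.815 -0.024  1.047  0.559]
[0.4148 0.314  0.3862] [[ 0.419  0.908  0.001]
 [ 0.872 -0.402  0.278]
 [ 0.253 -0.115 -0.96 ]]
pinp focus 0.84 [4.865e-01 4.142e-01 1.000e-04] [341. 131.]
pinp focus 0.76 [ 5.620e-01  1.435e-01 -2.000e-04] [193. 252.]
pinp index 0.82 [0.4621 0.4072 0.0335] [338. 117.]
pinp index 0.71 [0.5517 0.1877 0.0601] [209. 255.]
pinp knob_grip 0.76 [0.5634 0.1531 0.0868] [185. 283.]
pinp stop 0.34 [0.5513 0.1842 0.0616] [206. 256.]
```

View pics/w1.png

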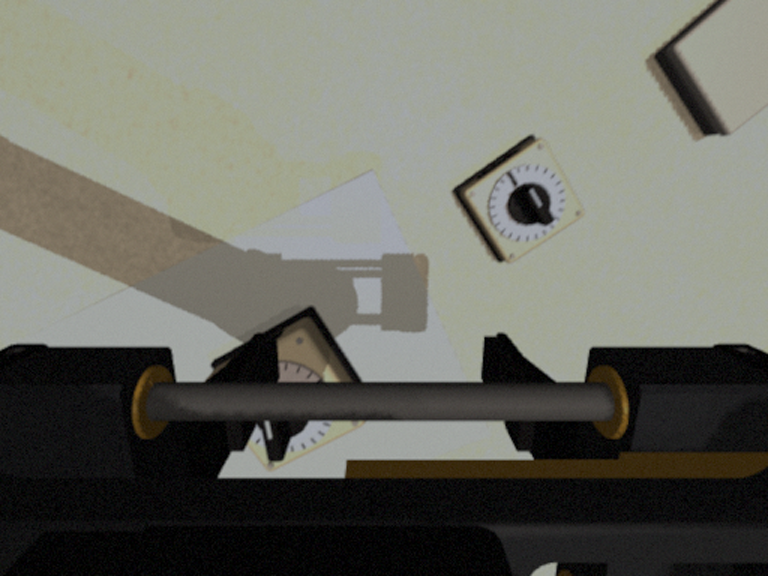

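```bash
python3 -m handwheel '[-1,-3.7,-1.75,0,0,0,0,-1,-3.7,-1.75,0,0,0,0,-1,-3.7,-1.75,0,0,0,0,-1,-3.7,-1.75,0,0,0,0,-1,-3.7,-1.75,0,0,0,0]'
python3 - <<'E'
from h import *
o,R=st();print(np.round(o["qpos"],3))
p=robot.capture("wrist");save(p,"w2.png",s=1.5)
look(p,["focus","index","knob_grip"])
E
```

```text
t: 2.8
tool_pos: [0.6151, 0.1277, 0.2365]
tcp_rot: [-0.667, -3.07, -0.001]
contact_force: [0.6, 0.4, -0.0]
width: 0.0871
t 2.8 p [0.6151 0.1277 0.2365] F [ 0.6  0.4 -0. ] M [ 0.08 -0.05  0.02] w 0.0871
[[-0.91   0.415 -0.   ]
 [ 0.415  0.91   0.001]
 [ 0.     0.001 -1.   ]]
[-0.389  0.391  0.158  1.66  -0.068  1.095  0.932]
pinp focus 0.55 [ 0.5647  0.1457 -0.0019] [249. 131.]
pinp index 0.93 [0.5567 0.1854 0.0621] [278. 113.]
pinp knob_grip 0.6 [0.5644 0.1519 0.0869] [254. 133.]
pinp knob_grip 0.21 [0.5555 0.1836 0.0619] [276. 112.]
```

View pics/w2.png

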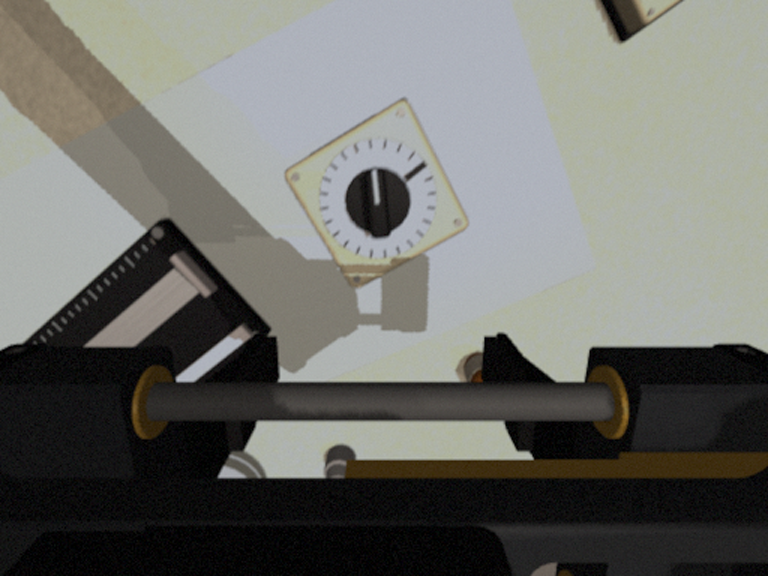

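```bash
cat >> h.py <<'E'
def knob(p,c0=(0.561,0.149)):
    """rectified 0.5 mm/px maps of the ring plane and knob top plane; axes: col=+y dir offset,row=+x offset"""
    g=cv2.cvtColor(p["frame"],cv2.COLOR_RGB2GRAY)
    out=[]
    N=241
    for z in (0.055,0.099):
        o=(np.arange(N)-120)*0.0005
        m=np.array([[pix(p,(c0[0]+a,c0[1]+b,z)) for b in o] for a in o],np.float32)
        out.append(cv2.remap(g,m[...,0],m[...,1],cv2.INTER_CUBIC))
    return out
E
python3 - <<'E'
from h import *
p=robot.capture("wrist")
a,b=knob(p)
cv2.imwrite("pics/k1.png",cv2.resize(np.hstack([a,b]),None,fx=1.6,fy=1.6))
look(p,["focus","knob_grip"])
E
```

```text
pinp focus 0.6 [0.7587 0.1771 0.0018] [322. 242.]
pinp focus 0.57 [0.5641 0.1473 0.0007] [251. 131.]
pinp knob_grip 0.88 [0.5631 0.1506 0.0885] [252. 133.]
pinp knob_grip 0.28 [ 0.7959 -0.0028  0.0018] [227. 303.]
```

View pics/k1.png

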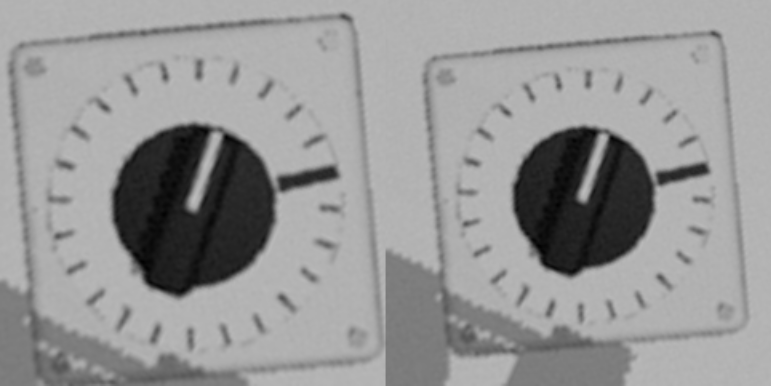

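```bash
cat >> h.py <<'E'
def angs(p,c,zl=0.099):
    """cw angle from -x towards +y of index mark (via ring axis) and white line"""
    a,b=knob(p,c); N=241; I,J=np.mgrid[0:N,0:N]-120; r=np.hypot(I,J)*.5; th=np.arctan2(J,-I)
    def blobs(m):
        n,l,s,cc=cv2.connectedComponentsWithStats(m.astype(np.uint8));k=1+np.argmax(s[1:,4]);i,j=np.where(l==k)
        v=np.linalg.eigh(np.cov(np.array([-(i-120.),j-120.])))[1][:,1]; mi=-(i.mean()-120);mj=j.mean()-120
        if v[0]*mi+v[1]*mj<0: v=-v
        return np.degrees([np.arctan2(mj,mi),np.arctan2(v[1],v[0])]).round(1),(np.array([-mi,mj])*.5).round(1),s[k,4]
    print("index(pos,axis)",*blobs((r>29)&(r<44)&(a<110)))
    print("line(pos,axis)",*blobs((r<26)&(b>120)))
E
python3 - <<'E'
from h import *
p=robot.capture("wrist")
angs(p,(0.5645,0.1504))
c=np.array([0.5643,0.1506,0.085]);o,R=st();print("tool delta cm",(R.T@(c-o["tool_pos"])*100).round(2))
E
```

```text
index(pos,axis) [76.8 76.8] [-8.3 35.5] 262
line(pos,axis) [-166.7  111.2] [ 4.7 -1.1] 2080
t 3.2 p [0.6135 0.1297 0.2365] F [-0.4  0.7  0.6] M [0.05 0.06 0.01] w 0.0871
[[-0.91   0.415 -0.001]
 [ 0.415  0.91   0.001]
 [ 0.001  0.001 -1.   ]]
tool delta cm [ 5.33 -0.15 15.16]
```

```bash
python3 -m handwheel '[-1,2.67,-0.08,0,0,0,0,-1,2.67,-0.08,0,0,0,-0.122,-1,0,0,4,0,0,0,-1,0,0,4,0,0,0,-1,0,0,3.2,0,0,0]'
python3 -m handwheel '[-1,0,0,0,0,0,0,-1,0,0,0,0,0,0]'
python3 - <<'E'
from h import *
p=robot.capture("wrist");save(p,"w3.png",s=1.3)
c=np.array([0.5643,0.1506,0.085]);o,R=st();print("tool delta cm",(R.T@(c-o["tool_pos"])*100).round(2))
E
```

```text
t: 3.62
tool_pos: [0.5637, 0.15, 0.1234]
tcp_rot: [-0.479, -3.105, -0.002]
contact_force: [-0.3, -0.8, -1.0]
width: 0.0872
t: 3.78
tool_pos: [0.564, 0.1489, 0.1238]
tcp_rot: [-0.481, -3.102, 0.002]
contact_force: [0.2, -0.3, 1.0]
width: 0.0869
t 3.83 p [0.5658 0.149  0.1257] F [ 0.9 -0.7  1.5] M [-0.   -0.03  0.02] w 0.0865
[[-0.953  0.303  0.001]
 [ 0.303  0.953  0.001]
 [-0.001  0.001 -1.   ]]
tool delta cm [0.19 0.1  4.07]
```

View pics/w3.png

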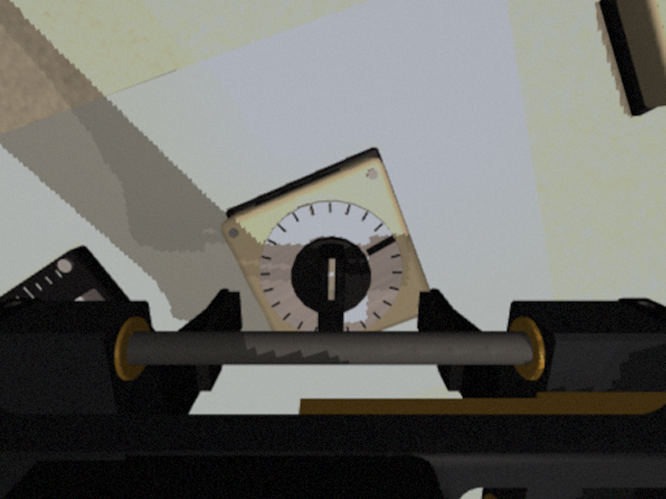

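```bash
python3 -m handwheel '[-1,0.1,0.05,2,0,0,0,-1,0,0,1.85,0,0,0,1,0,0,0,0,0,0,1,0,0,0,0,0,0,1,0,0,0,0,0,0]' 15
python3 -m handwheel '[1,0,0,0,0,0,0,1,0,0,0,0,0,0,1,0,0,0,0,0,0]' 15; python3 -c "
from h import *
st()"
```

```text
t: 4.25
tool_pos: [0.5662, 0.1493, 0.0884]
tcp_rot: [0.484, 3.1, 0.003]
contact_force: [-0.1, -0.3, 0.5]
width: 0.0742
t: 4.5
tool_pos: [0.5652, 0.1488, 0.0871]
tcp_rot: [0.485, 3.102, 0.002]
contact_force: [-0.9, 0.7, 0.4]
width: 0.0549
t 4.5 p [0.5652 0.1488 0.0871] F [-0.9  0.7  0.4] M [ 0.02  0.02 -0.05] w 0.0549
[[-0.952  0.305  0.002]
 [ 0.305  0.952  0.001]
 [-0.001  0.001 -1.   ]]
```

```bash
python3 -m handwheel '[1,0,0,0,0,0,0,1,0,0,0,0,0,0,1,0,0,0,0,0,0,1,0,0,0,0,0,0,1,0,0,0,0,0,0]'
python3 -m handwheel '[1,0,0,0,0,0,0,1,0,0,0,0,0,0,1,0,0,0,0,0,0]'; python3 -c "
from h import *
st()"
```

```text
t: 4.92
tool_pos: [0.5645, 0.1487, 0.086]
tcp_rot: [-0.485, -3.104, -0.0]
contact_force: [-0.3, -0.8, -0.8]
width: 0.0217
t: 5.17
tool_pos: [0.5648, 0.1494, 0.086]
tcp_rot: [0.484, 3.104, 0.001]
contact_force: [0.1, 1.7, -0.9]
width: 0.014
t 5.17 p [0.5648 0.1494 0.086 ] F [ 0.1  1.7 -0.9] M [ 0.38 -0.17  0.04] w 0.014
[[-0.953  0.304  0.001]
 [ 0.304  0.953  0.001]
 [-0.     0.001 -1.   ]]
```

```bash
python3 -m handwheel '[1,0,0,0,0,0,0.11,1,0,0,0,0,0,0.11,1,0,0,0,0,0,0.11,1,0,0,0,0,0,0.11,1,0,0,0,0,0,0.11]'
python3 -m handwheel '[1,0,0,0,0,0,0.11,1,0,0,0,0,0,0.11,1,0,0,0,0,0,0.11,1,0,0,0,0,0,0.11,1,0,0,0,0,0,0]'; python3 -m handwheel '[1,0,0,0,0,0,0,1,0,0,0,0,0,0]'; python3 -c "
from h import *
o,R=st();print(np.degrees(np.arctan2(R[1,0],-R[0,0])))
p=robot.capture('wrist');save(p,'w4.png',s=1.3)
o,R=st();print(np.degrees(np.arctan2(R[1,0],-R[0,0])))"
```

```text
t: 5.58
tool_pos: [0.5645, 0.1491, 0.086]
tcp_rot: [-1.316, -2.852, -0.001]
contact_force: [0.3, 0.9, -0.1]
width: 0.0137
t: 6.0
tool_pos: [0.5643, 0.149, 0.086]
tcp_rot: [-1.903, -2.5, 0.001]
contact_force: [-0.6, 0.9, 1.2]
width: 0.0137
t: 6.17
tool_pos: [0.5643, 0.149, 0.086]
tcp_rot: [-1.898, -2.503, 0.0]
contact_force: [-0.7, 2.4, 0.7]
width: 0.0139
t 6.17 p [0.5643 0.149  0.086 ] F [-0.7  2.4  0.7] M [ 0.2   0.12 -0.06] w 0.0139
[[-0.27   0.963 -0.   ]
 [ 0.963  0.27   0.   ]
 [ 0.    -0.    -1.   ]]
74.32888742520244
t 6.22 p [0.5643 0.149  0.086 ] F [-0.9  1.7  0.3] M [0.22 0.17 0.03] w 0.0139
[[-0.27   0.963 -0.001]
 [ 0.963  0.27   0.   ]
 [ 0.001 -0.    -1.   ]]
74.35713297651957
```

```bash
python3 -m handwheel '[1,0,0,0,0,0,0.045,1,0,0,0,0,0,0,-1,0,0,0,0,0,0,-1,0,0,0,0,0,0,-1,0,0,0,0,0,0]'; python3 -m handwheel '[-1,0,0,0,0,0,0,-1,0,0,0,0,0,0,-1,-0,0,-2,0,0,0,-1,0,0,-4,0,0,0,-1,0,0,-4,0,0,0]'; python3 -m handwheel '[-1,-2,0,-3,0,0,0,-1,-3,0,0,0,0,0,-1,0,0,0,0,0,0,-1,0,0,0,0,0,0]'; python3 - <<'E'
from h import *
p=robot.capture('wrist')
o,R=st();print(np.round(o["qpos"],3))
a,b=knob(p,(.5645,.1504));cv2.imwrite("pics/k2.png",cv2.resize(np.hstack([a,b]),None,fx=1.6,fy=1.6))
q=robot.capture("top");look(q,["carriage","tab","notch","stop"])
q=robot.capture("scene");look(q,["carriage","tab","notch","stop"])
E
```

```text
t: 6.63
tool_pos: [0.5647, 0.1481, 0.086]
tcp_rot: [1.956, 2.458, -0.0]
contact_force: [0.7, 0.7, 0.1]
width: 0.0265
t: 7.05
tool_pos: [0.5634, 0.1481, 0.1858]
tcp_rot: [-1.956, -2.456, 0.006]
contact_force: [0.0, -0.1, 0.5]
width: 0.0592
t: 7.38
tool_pos: [0.5761, 0.0976, 0.2167]
tcp_rot: [1.961, 2.453, 0.001]
contact_force: [-0.3, 0.7, -0.2]
width: 0.0838
t 7.43 p [0.5755 0.0995 0.2159] F [-0.9 -0.   1.2] M [-0.06  0.05 -0.02] w 0.0847
[[-0.223  0.975 -0.001]
 [ 0.975  0.223  0.   ]
 [ 0.    -0.    -1.   ]]
[-0.589  0.356  0.447  1.801 -0.178  1.024  0.151]
pinp carriage 0.57 [ 0.5978 -0.2208  0.0301] [352. 208.]
pinp tab 0.83 [ 0.5817 -0.2281  0.0729] [357. 213.]
pinp tab 0.34 [ 7.923e-01  2.900e-03 -1.000e-04] [278. 145.]
pinp notch 0.92 [ 0.6439 -0.2081  0.0303] [347. 193.]
pinp stop 0.52 [ 0.6316 -0.1623  0.0395] [333. 196.]
pinp carriage 0.63 [ 0.6335 -0.1596  0.0349] [163. 191.]
pinp carriage 0.61 [ 0.6051 -0.2236  0.0263] [141. 182.]
pinp tab 0.68 [ 0.586  -0.2296  0.0699] [137. 164.]
pinp notch 0.86 [ 0.6483 -0.2094  0.0384] [141. 193.]
pinp stop 0.47 [ 0.6342 -0.1611  0.0364] [162. 191.]
pinp stop 0.2 [ 7.972e-01 -2.100e-03 -2.000e-04] [218. 265.]
```

View pics/k2.png

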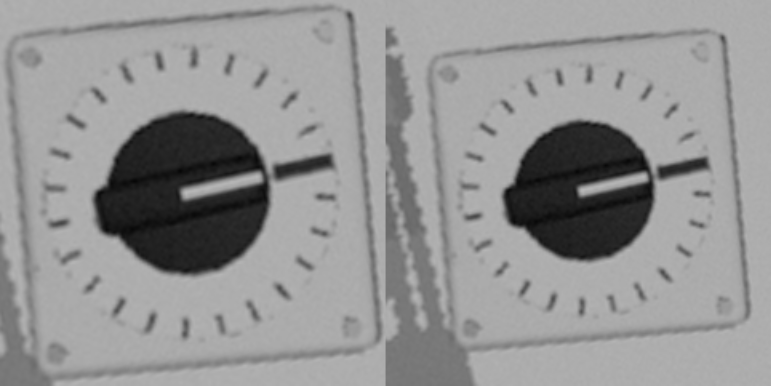

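```bash
python3 -m handwheel '[-1,-3.66,-0.84,0,0,0,0,-1,-3.66,-0.84,0,0,0,0,-1,-3.66,-0.84,0,0,0,0,-1,-3.66,-0.84,0,0,0,0,-1,-3.66,-0.84,0,0,0,0]'; python3 -m handwheel '[-1,-3.66,-0.84,0,0,0,0,-1,-3.66,-0.84,0,0,0,0,-1,-3.66,-0.84,0,0,0,0,-1,0,0,0,0,0,0.123,-1,0,0,0,0,0,0.123]';  python3 -m handwheel '[-1,0,0,0,0,0,0.123,-1,0,0,0,0,0,0.123,-1,0,0,0,0,0,0.123,-1,0,0,0,0,0,0.123,-1,0,0,0,0,0,0.123]';  python3 -m handwheel '[-1,0,0,0,0,0,0.123,-1,0,0,0,0,0,0.123,-1,0,0,0,0,0,0.123,-1,0,0,0,0,0,0.123,-1,0,0,0,0,0,0.123]'; python3 -m handwheel '[-1,0,0,0,0,0,0.123,-1,0,0,0,0,0,0,-1,0,0,0,0,0,0]'; python3 - <<'E'
from h import *
p=robot.capture('wrist');save(p,"w5.png",s=1.5)
o,R=st();print(np.round(o["qpos"],3))
look(p,["stage","carriage","tab","notch","stop"])
E
```

```text
t: 8.35
tool_pos: [0.5756, -0.0894, 0.2162]
tcp_rot: [1.956, 2.458, 0.001]
contact_force: [1.2, -0.8, 0.1]
width: 0.0869
t: 8.77
tool_pos: [0.5748, -0.2047, 0.2163]
tcp_rot: [2.257, 2.184, -0.001]
contact_force: [0.2, 0.7, -0.3]
width: 0.087
t: 9.18
tool_pos: [0.5759, -0.2003, 0.216]
tcp_rot: [-2.808, -1.409, -0.0]
contact_force: [0.1, 0.0, 0.4]
width: 0.0872
t: 9.6
tool_pos: [0.576, -0.2002, 0.216]
tcp_rot: [-3.102, -0.493, -0.0]
contact_force: [-0.5, 0.1, -0.3]
width: 0.0869
t: 9.85
tool_pos: [0.5759, -0.2002, 0.2158]
tcp_rot: [3.126, 0.316, -0.001]
contact_force: [0.2, -0.4, 0.5]
width: 0.087
t 9.9 p [ 0.5759 -0.2002  0.2159] F [-0.  -0.2 -0.1] M [-0.03  0.16 -0.02] w 0.0871
[[ 0.98  0.2  -0.  ]
 [ 0.2  -0.98  0.  ]
 [-0.   -0.   -1.  ]]
[-0.383  0.509  0.92   1.757 -0.449  1.102 -0.684]
pinp stage 0.6 [ 0.5887 -0.1713  0.002 ] [234. 160.]
pinp carriage 0.57 [ 0.6059 -0.2193  0.0342] [274. 158.]
pinp tab 0.95 [ 0.5833 -0.228   0.0748] [280. 186.]
pinp notch 0.92 [ 0.6473 -0.2108  0.0419] [275. 122.]
pinp stop 0.66 [ 0.6334 -0.1612  0.0411] [230. 125.]
```

View pics/w5.png

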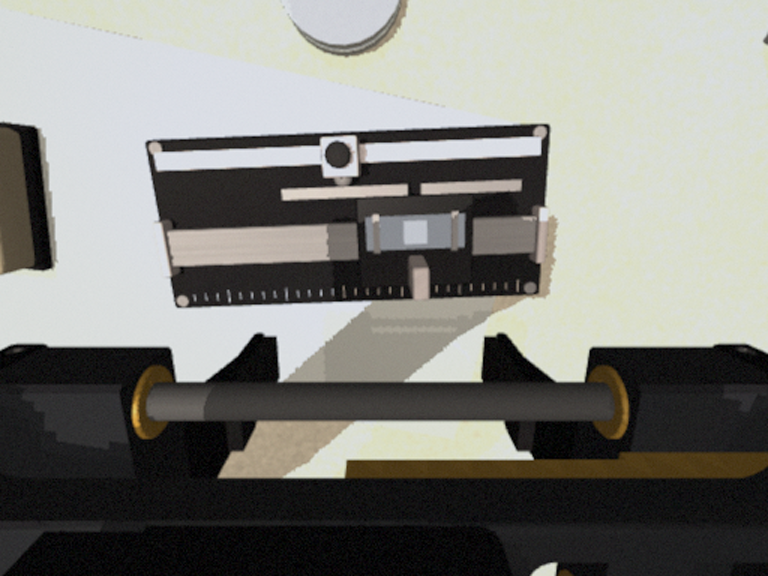

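```bash
python3 - <<'E'
from h import *
p=robot.capture('wrist')
f=lambda u,v,z:onplane(p,u/1.5,v/1.5,z)
def ang(a,b): d=a-b;return np.degrees(np.arctan2(-d[0],d[1])).round(2)
print("axis deg", ang(f(182,301,.019),f(531,289,.019)),ang(f(155,147,.019),f(541,131,.019)),ang(f(282,195,.04),f(521,185,.04)))
n=f(414,184,.04);s=f(343,184,.04);print(n,s)
th=np.radians(11.3)
for l in ("tab",):
    a=robot.find_in(p,l);print([(x["score"],world(p,x["xyz"]).round(4)) for x in a[:2]])
print("tab top edges",f(409,258,.088),f(428,256,.088),"base top",f(413,298,.088))
o,R=st();print("tooly deg",np.degrees(np.arctan2(R[0,1],-R[1,1])))
E
```

```text
axis deg 13.41 13.59 13.69
[ 0.64681717 -0.2127343   0.04      ] [ 0.63620266 -0.15987586  0.04      ]
[(0.92, array([ 0.6157, -0.2204,  0.0462]))]
tab top edges [ 0.59910269 -0.2160598   0.088     ] [ 0.60299001 -0.22840553  0.088     ] base top [ 0.57190004 -0.22493526  0.088     ]
t 10.25 p [ 0.5758 -0.2006  0.2161] F [ 0.4 -0.5 -0.2] M [-0.1   0.13  0.06] w 0.0871
[[ 0.98   0.197  0.   ]
 [ 0.197 -0.98   0.   ]
 [ 0.    -0.    -1.   ]]
tooly deg 11.355196464149419
```

```bash
python3 -m handwheel '[-1,0,0,0,0,0,-0.037,-1,0.05,2.86,0,0,0,0,-1,0,0,4,0,0,0,-1,0,0,4,0,0,0,-1,0,0,2,0,0,0]';  python3 -m handwheel '[-1,0,0,0,0,0,0,-1,0,0,0,0,0,0]'; python3 - <<'E'
from h import *
p=robot.capture('wrist');save(p,"w6.png",s=1.3)
o,R=st();print(np.round(o["qpos"],3))
look(p,["tab","notch","stop"])
print("tooly deg",np.degrees(np.arctan2(R[0,1],-R[1,1])),R.T@(np.array([.583,-.2283,.068])-o["tool_pos"]))
E
```

```text
t: 10.67
tool_pos: [0.5811, -0.2272, 0.1121]
tcp_rot: [-3.117, -0.368, 0.007]
contact_force: [0.3, 1.9, 0.2]
width: 0.0871
t: 10.83
tool_pos: [0.5827, -0.2283, 0.1156]
tcp_rot: [-3.12, -0.368, 0.003]
contact_force: [0.5, -0.1, -0.3]
width: 0.087
t 10.88 p [ 0.5837 -0.2289  0.1171] F [ 0.7 -0.1  0.8] M [-0.05  0.13  0.02] w 0.0866
[[ 0.973  0.233  0.001]
 [ 0.233 -0.973 -0.001]
 [ 0.001  0.001 -1.   ]]
[-0.254  0.638  0.815  1.803 -0.562  0.948 -0.533]
pinp tab 0.69 [ 0.5838 -0.2311  0.0734] [257. 221.]
pinp notch 0.88 [ 0.6484 -0.2078  0.0433] [247. 124.]
pinp stop 0.73 [ 0.6359 -0.16    0.0403] [185. 126.]
tooly deg 13.448310012188692 [-0.00057384 -0.00077871  0.0491218 ]
```

View pics/w6.png

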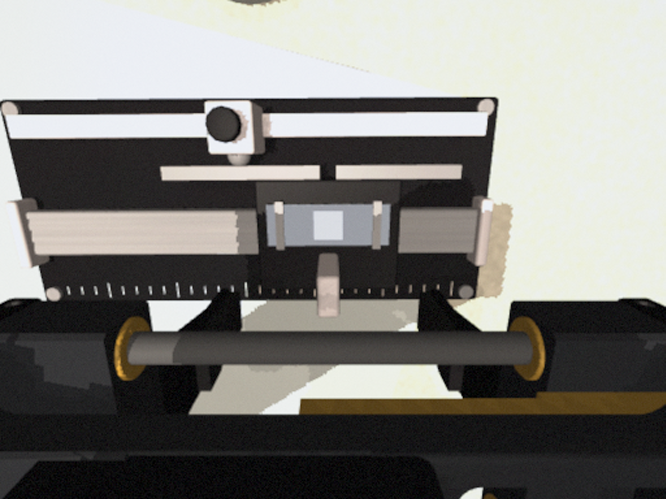

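```bash
python3 -m handwheel '[-1,0,0,2.5,0,0,0,-1,0,0,2.4,0,0,0,1,0,0,0,0,0,0,1,0,0,0,0,0,0,1,0,0,0,0,0,0]' 30; python3 -m handwheel '[1,0,0,0,0,0,0,1,0,0,0,0,0,0,1,0,0,0,0,0,0,1,0,0,0,0,0,0,1,0,0,0,0,0,0]' 30; python3 -m handwheel '[1,0,0,0,0,0,0,1,0,0,0,0,0,0,1,0,0,0,0,0,0,1,0,0,0,0,0,0,1,0,0,0,0,0,0]'; python3 - <<'E'
from h import *
o,R=st();print(np.round(o["qpos"],3))
E
```

```text
t: 11.45
tool_pos: [0.584, -0.2289, 0.0689]
tcp_rot: [3.119, 0.368, 0.004]
contact_force: [0.4, 0.0, 0.6]
width: 0.0741
t: 11.87
tool_pos: [0.5832, -0.2282, 0.0674]
tcp_rot: [3.12, 0.368, 0.001]
contact_force: [0.6, 1.1, 0.7]
width: 0.0417
t: 12.28
tool_pos: [0.5829, -0.228, 0.0669]
tcp_rot: [-3.12, -0.369, 0.001]
contact_force: [-0.3, -0.2, -0.7]
width: 0.012
t 12.28 p [ 0.5829 -0.228   0.0669] F [-0.3 -0.2 -0.7] M [0.05 0.2  0.15] w 0.012
[[ 0.972  0.233 -0.   ]
 [ 0.233 -0.972  0.   ]
 [-0.    -0.    -1.   ]]
[-0.218  0.696  0.762  1.833 -0.619  0.868 -0.49 ]
```

```bash
python3 -m handwheel '[1,0,-1,0,0,0,0,1,0,-1,0,0,0,0,1,0,-1,0,0,0,0,1,0,-1,0,0,0,0,1,0,0,0,0,0,0]'; python3 -m handwheel '[1,0,0,0,0,0,0,1,0,0,0,0,0,0]'; python3 - <<'E'
from h import *
o,R=st();F=np.array(o["contact_force"]);print("tool F",(R.T@F).round(1),"moved",(R.T@(np.array(o["tool_pos"])-[.5829,-.228,.0669])*1000).round(1))
p=robot.capture('wrist');save(p,"w7.png",(60,40,400,280),2.2)
look(p,["tab","notch","stop"])
E
```

```text
t: 12.7
tool_pos: [0.5732, -0.1879, 0.0669]
tcp_rot: [-3.118, -0.37, 0.002]
contact_force: [-2.7, 2.1, 2.4]
width: 0.0117
t: 12.87
tool_pos: [0.5731, -0.1879, 0.0669]
tcp_rot: [-3.117, -0.369, 0.002]
contact_force: [-3.1, 4.0, 4.3]
width: 0.0115
t 12.87 p [ 0.5731 -0.1879  0.0669] F [-3.1  4.   4.3] M [0.72 0.72 0.13] w 0.0115
[[ 0.972  0.233 -0.002]
 [ 0.233 -0.972  0.003]
 [-0.001 -0.003 -1.   ]]
tool F [-2.1 -4.6 -4.3] moved [ -0.1 -41.3   0.2]
pinp tab 0.96 [ 0.5745 -0.1895  0.0735] [257. 251.]
pinp notch 0.55 [ 0.6373 -0.1677  0.0413] [246. 129.]
pinp stop 0.86 [ 0.6348 -0.1598  0.0427] [232. 131.]
```

View pics/w7.png

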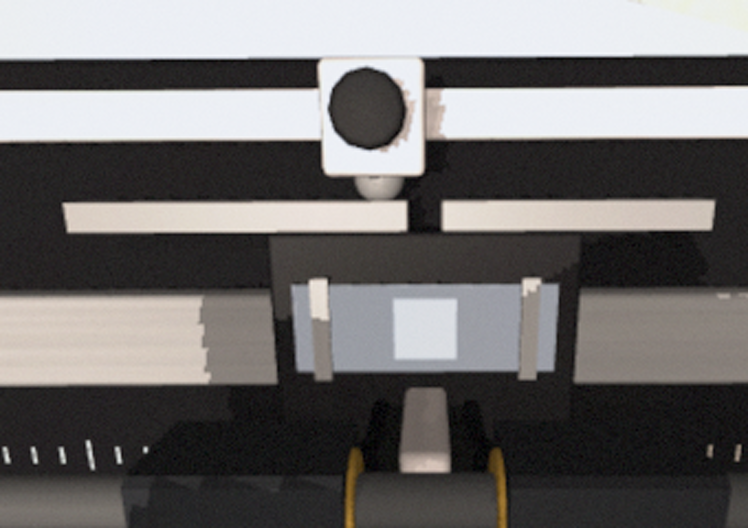

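```bash
cat > r.py <<'E'
from h import *
o,R=st.__wrapped__() if hasattr(st,"__wrapped__") else (robot.get_obs(),None)
R=Ro.from_rotvec(o["tcp_rot"]).as_matrix()
print("  ty F %.1f"%(R.T@np.array(o["contact_force"]))[1],"moved mm",(R.T@(np.array(o["tool_pos"])-[.5829,-.228,.0669])*1000).round(2),"w",round(o["width"],4))
E
python3 -m handwheel '[1,0,-0.4,0,0,0,0,1,0,-0.4,0,0,0,0,1,0,0,0,0,0,0]' >/dev/null;python3 r.py
python3 -m handwheel '[1,0,-0.1,0,0,0,0,1,0,0,0,0,0,0]' >/dev/null;python3 r.py
python3 -m handwheel '[1,0,-0.1,0,0,0,0,1,0,0,0,0,0,0]' >/dev/null;python3 r.py
python3 -m handwheel '[1,0,-0.1,0,0,0,0,1,0,0,0,0,0,0]' >/dev/null;python3 r.py
python3 -m handwheel '[1,0,-0.1,0,0,0,0,1,0,0,0,0,0,0]' >/dev/null;python3 r.py
```

```text
ty F 0.2 moved mm [ -0.23 -46.92  -0.12] w 0.0119
  ty F 4.2 moved mm [ -0.25 -47.53  -0.17] w 0.0117
  ty F 3.6 moved mm [ -0.26 -49.08  -0.11] w 0.0116
  ty F 1.0 moved mm [-2.100e-01 -5.129e+01  4.000e-02] w 0.0118
  ty F -1.2 moved mm [ -0.16 -53.15   0.11] w 0.0116
```

```bash
python3 -m handwheel '[1,0,0,0,0,0,0,1,0,0,0,0,0,0,1,0,0,0,0,0,0]' >/dev/null;python3 r.py
python3 - <<'E'
from h import *
p=robot.capture('wrist');save(p,"w8.png",(60,40,400,280),2.2)
look(p,["tab","notch","stop"])
E
```

```text
ty F -2.7 moved mm [ -0.16 -53.23   0.15] w 0.0119
pinp tab 0.6 [ 0.568  -0.1785  0.0723] [256. 256.]
pinp notch 0.82 [ 0.6345 -0.1586  0.0415] [250. 130.]
pinp notch 0.17 [ 0.5911 -0.1706  0.0045] [253. 186.]
pinp stop 0.79 [ 0.6335 -0.1571  0.0399] [247. 131.]
```

View pics/w8.png

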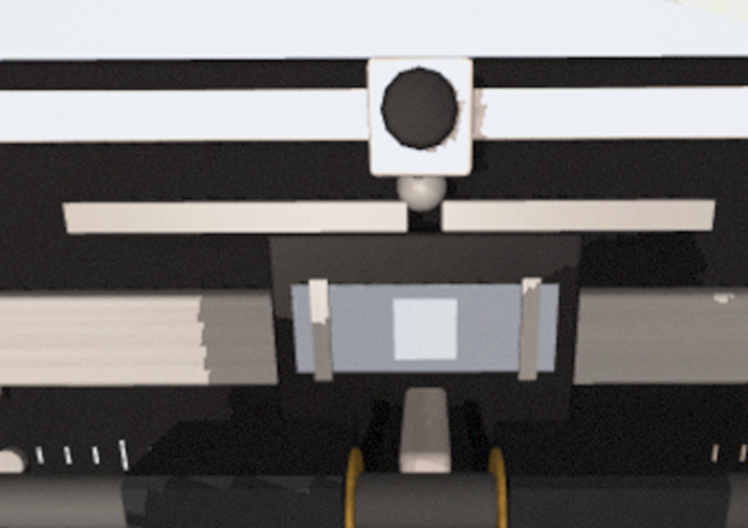

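```bash
python3 -m handwheel '[1,0,-0.08,0,0,0,0,1,0,0,0,0,0,0,1,0,0,0,0,0,0,1,0,0,0,0,0,0]' >/dev/null;python3 r.py;python3 -m handwheel '[1,0,0,0,0,0,0,1,0,0,0,0,0,0,1,0,0,0,0,0,0,1,0,0,0,0,0,0]' >/dev/null;python3 r.py
python3 - <<'E'
from h import *
p=robot.capture('wrist');save(p,"w9.png",(180,90,330,200),5)
look(p,["notch","stop"])
q=robot.capture('top');look(q,["knob_grip","index","notch","stop"],n=2)
E
```

```text
ty F -3.4 moved mm [ -0.17 -53.25   0.08] w 0.0118
  ty F -3.7 moved mm [ -0.18 -53.22   0.08] w 0.0118
pinp notch 0.87 [ 0.6343 -0.1565  0.0451] [246. 130.]
pinp notch 0.68 [ 0.5701 -0.1792  0.0711] [258. 252.]
pinp stop 0.82 [ 0.6333 -0.1585  0.042 ] [249. 132.]
pinp knob_grip 0.62 [0.5613 0.1517 0.0823] [227. 217.]
pinp knob_grip 0.56 [0.483  0.4134 0.0526] [138. 242.]
pinp index 0.82 [0.4608 0.4138 0.0397] [139. 249.]
pinp index 0.58 [0.5575 0.1877 0.0549] [215. 218.]
pinp notch 0.87 [ 0.6306 -0.1597  0.0318] [332. 197.]
pinp notch 0.59 [ 0.5668 -0.1777  0.0726] [340. 218.]
pinp stop 0.57 [0.5541 0.1885 0.0523] [215. 220.]
pinp stop 0.56 [ 0.6274 -0.1598  0.0403] [332. 198.]
```

View pics/w9.png

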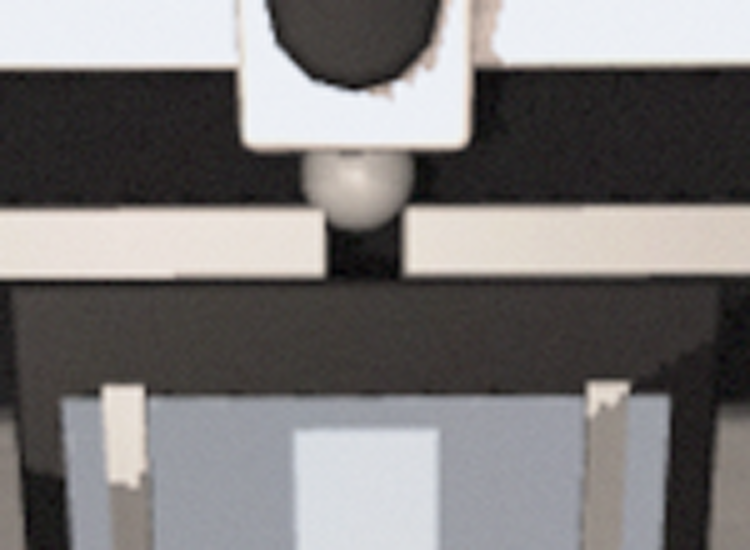

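```bash
python3 -m handwheel '[1,0,-0.07,0,0,0,0,1,0,0,0,0,0,0,1,0,0,0,0,0,0,1,0,0,0,0,0,0]' >/dev/null;python3 r.py;python3 -m handwheel '[1,0,0,0,0,0,0,1,0,0,0,0,0,0,1,0,0,0,0,0,0,1,0,0,0,0,0,0]' >/dev/null;python3 r.py
python3 - <<'E'
from h import *
p=robot.capture('wrist');f=cv2.cvtColor(p["frame"],cv2.COLOR_RGB2GRAY)
print(f[138:143,236:268].mean(0).astype(int));print(f[124:128,232:272].mean(0).astype(int))
print(robot.get_obs()["contact_force"],robot.get_obs()["t"])
E
```

```text
ty F -2.0 moved mm [-1.90e-01 -5.33e+01 -2.00e-02] w 0.0118
  ty F -2.1 moved mm [ -0.21 -53.3   -0.  ] w 0.0116
[225 224 225 224 225 224 225 224 191  65  19  19  20  18  17  21  20  26
  23  24  28  28  28  28  97 185 224 224 224 223 223 222]
[ 33  36  35  35  32  33  32  33  76 121 145 161 172 178 183 189 200 205
 208 213 208 195 183 176 169 161 150 140 125 105  73  20  17  19  23  31
  32  31  35  33]
[-4.524246    0.40300539  1.44652283] 16.2167
```

```bash
python3 -m handwheel '[1,0,-0.1,0,0,0,0,1,0,0,0,0,0,0,1,0,0,0,0,0,0,1,0,0,0,0,0,0]' >/dev/null;python3 r.py;python3 -m handwheel '[1,0,0,0,0,0,0,1,0,0,0,0,0,0,1,0,0,0,0,0,0,1,0,0,0,0,0,0]' >/dev/null;python3 r.py
python3 - <<'E'
from h import *
p=robot.capture('wrist');f=cv2.cvtColor(p["frame"],cv2.COLOR_RGB2GRAY)
print(f[138:143,240:266].mean(0).astype(int));print(f[124:128,236:268].mean(0).astype(int))
print(robot.get_obs()["contact_force"],robot.get_obs()["t"])
E
```

```text
ty F 0.7 moved mm [ -0.18 -53.91  -0.07] w 0.0117
  ty F -0.6 moved mm [ -0.17 -54.02  -0.09] w 0.0122
[224 225 224 225 193  74  21  16  15  19  18  21  19  21  23  27  24  30
  29  29  99 184 224 224 223 223]
[ 33  34  32  31  35  72 120 143 160 170 177 183 188 200 205 210 214 210
 199 186 178 170 163 154 143 128 110  76  22  20  17  20]
[-4.06607227 -1.86251929 -1.082834  ] 16.9333
```

```bash
python3 -m handwheel '[1,0,0,0,0,0,0,1,0,0,0,0,0,0,1,0,0,0,0,0,0,1,0,0,0,0,0,0]';python3 r.py; python3 -c "
from cell import robot
print(robot.sign_off())"
```

```text
t: 17.27
tool_pos: [0.5701, -0.1755, 0.0669]
tcp_rot: [3.12, 0.368, -0.0]
contact_force: [-5.2, -2.0, -1.4]
width: 0.0118
  ty F 0.7 moved mm [ -0.19 -54.07  -0.06] w 0.0118
the job is handed in; nothing more can be done
None
```

I did both parts in the order asked and handed the job in at about 17 s; `sign_off` gives no verdict, so the result rests on my own checks below.

- **Focus knob:** I turned the larger drive's knob clockwise by about 1 rad, then let it go and backed off. In the picture taken after release, the white line and the long index mark agreed within about 1° (the limit is 0.12 rad, about 7°). I did not view the knob again after moving to the stage.
- **Carriage:** I gripped the tab at 30 N and slid it about 54 mm until the click stop pulled it in. The force along the rail rose to about 4 N, then changed sign as the ball dropped in.
- **Final position:** My first stop was about 0.9 mm short, so I nudged the carriage on in small steps. The last wrist picture put the notch about 0.4 mm from the ball's centre (the limit is 2.5 mm). The force along the rail was under 1 N and the tab was still gripped, with the fingers 11.8 mm apart.

**Checks that disagreed:**
- The first two nudges (0.8 and 0.7 mm) hardly moved the arm.
- The force reading had an offset of several newtons, so I relied on the pictures and measured positions for the final position.
- The networks' guesses of how far the notch was from the stop ran from 47 to 51 mm, against about 54 mm from the pictures. I used the pictures.

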